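# Rig the magneto tester: crank lever onto the splined shaft, bent link into the terminals

### The arm

A 6-joint arm with a two-finger parallel gripper is mounted at the origin on the work surface. World frame = base frame: x ahead of the robot, y to its left, z up, the work surface at z = 0. Lengths are in m, angles in rad, forces in N, time in s.
With the tool pointing down it reaches from about 0.3 to 0.775 m from the base axis. Payload 14.6 kg.
Tool frame: the origin (TCP) lies at the very end of the fingers, on their centre line; the grasp point (between the pads) lies 19 mm behind it; z points along the fingers, y is the line along which they close (so a half turn about z gives the same grasp; the last joint's range is limited). The gripper opens to 94 mm and grips with 3 to 60 N. Pads are 16 mm wide; open, the fingers measure 119 mm over their backs; the gripper's body (75 mm by 177 mm) begins 78 mm behind the grasp point.
Start: joints at [1.169, 0.3, 1.521, -0, 1.321, -0.067], TCP at [0.181, 0.519, 0.205] pointing down, gripper open.
Joint ranges: [-3.03, 3.03], [-0.79, 2.21], [0.23, 2.52], [-1.04, 4.18], [0, 3.07], [-2.55, 2.55]. Speed limits (rad/s): [2.22, 2.22, 2.57, 3.14, 3.14, 3.14].

### API

Orientations are given as [roll, pitch, yaw] about the fixed x, y, z axes, in that order (R = Rz(yaw) Ry(pitch) Rx(roll)).
In Python, from station import ctrl gives the robot as it stands. The module is installed in compiled form; this text tells all that it offers.
- The arm moves only by the tool play_rows, never from a script. Its argument "commands" is a list of rows, each a list of 7 numbers: the shift along the tool's x, y, z in m, then the turn, a rotation vector about the tool's x, y, z in degrees, then the closure, from -1 (fully open) to 1 (shut). A call has 1 to 20 rows; each row shifts and turns the commanded pose from where the row before left it, along the tool's axes as they then stand; what a row does not reach is not made up. A row lasts 1/12 s, in which the tool goes at most 41.7 mm and 7.16 degrees, less where a joint would pass 70% of its speed; a pose out of reach is approached as far as the arm can. A call is refused whole if a number of a shift passes 0.0417 or a number of a turn 7.16, either way. A call with a gripper value outside its range is refused whole. The fingers move at their own pace and stop on an object; "force" is the grip in N (left out, the last holds). Time passes only in rows, so rows that do not move let the fingers close. It gives the time, the measured TCP pose, the force, the opening and the grip force at its end, in the units of the state.
- ctrl.get_obs(): the state, without advancing time (a new reading comes with each control period).
- ctrl.camera(name): name is "scene" or "top" or "wrist"; returns the picture (400x640x3 uint8, blue, green, red); there is no depth.
- ctrl.camera_model(name): a dict with "fx", "fy", "cx", "cy" (pixels), "rvec" (rotation vector, rad) and "tvec" (3), from world to camera coordinates, as OpenCV has them. Camera axes: x right, y down, z forward; pixel columns grow to the right and rows downward; lengths in m; the calibration is good to about 2 mm. A picture is of the moment at which its call begins: read the wrist's pose just before it. camera_model takes no time and is no camera call; for the wrist camera it gives the pose at the moment of the call.
- ctrl.hand_in(): hands the job in; it is judged then, once.
The state is a dict: "time_s": time; "qpos": joint angles; "joint_vel": joint speeds; "tau": joint torques, N m; "ee_pos": TCP position; "eef_rot": TCP orientation; "force": force on the tool from outside, world axes, zero at the start; "moment": the same for the moment, N m; "grip_width": finger opening in m; "grip_force": force on a finger pad.
Only numpy, scipy, OpenCV 4.12 (cv2) and the standard library are available. Lean on these libraries where they do the work, as an engineer would, in place of code of your own. Each camera call takes 0.05 s, during which the arm holds its last target. There are 200 camera calls.

### The job

Get the magneto tester ready for a run: turn the crank lever so its three-slot bore matches the three splines of the sloping drive shaft and slide it fully home against the collar, and lay the bent brass link level in the two notched terminal posts, one end in each, its grip midway between them. Either may be done first; leave both let go and at rest, and do not shift the other parts lying on the bench.

Things in the scene. Friction and masses are not known exactly. Their poses are not given: they have to be found in the camera images.
- tester: Grey sloping tester case, fixed: 250 mm wide, 170 mm up the slope, 55 mm thick, its panel square to the shaft, panel centre 88 mm above the bench; red button and green lamp 92 mm either side of the shaft, standing 18 mm off the panel. Origin on the bench under the middle of the panel, x away from the robot at yaw 0.
- shaft_seat (a point): Drive shaft: point on its axis at the flat top of the 60 mm round collar (22 mm off the panel), where the hub's underside must rest. z runs out along the shaft, 28 deg from vertical, leaning to the robot. Stands 38 mm beyond the point. Three splines, a T end-on: along its own -x (tip red), +y and -y, each 9 mm wide, reaching 15 mm from the axis; last 10 mm stepped down, to 2.6 mm a side.
- shaft (a joint): Rotation of the drive shaft about its axis, rad; 0 with the red middle spline straight down the slope, positive anticlockwise seen from its tip; stops at +-0.6, starts within +-0.5. Stiff: about 0.3 N m to turn, stays where it is.
- lever_hub (a point): Crank lever, 0.4 kg, lying flat, bore upright. Point: centre of its steel 46 x 46 x 40 mm tall square hub (20 mm above the underside), on the bore axis; z up. An aluminium arm 22 mm wide, 12 mm thick, level with the underside, runs along its own -x to a 30 mm round end 100 mm from the bore with a black knob 32 mm high. The hub's flat sides facing +-y may be gripped.
- lever_bore (a point): The lever's bore axis at the hub's underside; axes as lever_hub; meets shaft_seat, axes alike, when home (arm along the shaft's -x). The through bore is a T-shaped slot, legs 12 mm wide reaching 16.5 mm from the axis along -x (towards the arm, red mark on top), +y and -y: 1.5 mm clearance a side on the splines; it fits one way only.
- lever: The same lever; origin and axes as lever_bore
- link_center (a point): Bent brass link, 0.22 kg: 12 mm rod bent to a level Z, on a black grip 44 (x) x 26 (y) x 32 mm tall that it lies on. Point: centre of the grip, 16 mm above its underside; the rod's axis is 9 mm above the point. End legs parallel to its x, from 46 to 98 mm out: at y = +36 mm on the +x side, y = -36 mm on the -x side. Half a turn about z makes no difference.
- link: The same link; origin at the underside of its grip, axes the same
- link_seat (a point): Fixed terminal block, dark base 190 x 120 x 14 mm, two red posts 24 mm thick in x, at x = +70, y = +36 and x = -70, y = -36 mm of this point. Notches run along x, 16 mm wide, floor 50 mm above the bench, mouth flared to about 30 mm, top 72 mm. Point: midway between the posts, 47 mm above the bench, where the grip's centre hangs when the rod lies in both notches, x along this x (either way).
- condenser: brass condenser, upright, 36 mm dia, 74 mm tall; origin under its centre
- coil_cap: black bakelite coil cap, 72 mm dia, 60 mm tall; origin under its centre
- retainer: steel spring retainer ring, 72 mm dia, 14 mm tall; origin under its centre
- pole_piece: chunky aluminium pole piece, U-shaped, 50 x 85 x 52 mm tall; origin under its centre
- screwdriver: screwdriver lying along its x, 190 mm; origin underneath
- grease_tin: grease tin, 64 mm dia, 75 mm tall; origin under its centre
Mind the look-alikes: they are no part of the job. Of the things like the link, leave any that is white; of the rest the larger one is meant. Of the things shaped like the lever, the bare steel one is meant.

How it is judged:
By the outcome, as a careful person would: the job done as asked, in the order asked, and still so for the second after the job is handed in, with the robot touching nothing.
It also fails if it takes over 58 s, if anything falls off the work surface, if the arm or the gripper's body presses on something with over 40 N, if the wrist force passes 120 N, or if a joint passes its speed limit or range.

## Working session

There is one attempt and no reset: what is moved stays moved. The work goes in short steps, Python scripts to look and compute and a tool call to move; the robot and the scene stay as the last step left them, time stands still between calls to the robot, and variables do not carry over. Pictures are saved under pics/ and viewed, at most 10 in all, crops included, and the job is handed in when it is done.

Besides the shell and the picture viewer there is one more tool, called after ">>>" as name(argument=value, ...), one argument or row to a line, values as JSON. play_rows: Moves the arm, as the interface text tells. Its arguments: {"type":"object","properties":{"commands":{"type":"array","items":{"type":"array","items":{"type":"number"}}},"force":{"type":"number"}},"required":["commands"]}

```bash
mkdir -p pics
python3 - <<'E'
from station import ctrl
import cv2,numpy as np
o=ctrl.get_obs();print(o)
for n in["scene","top"]:
    m=ctrl.camera_model(n);print(n,m)
    cv2.imwrite(f"pics/{n}0.png",ctrl.camera(n))
print(ctrl.camera_model("wrist"))
E
```

```text
{'time_s': 0.0, 'qpos': array([ 1.16937129e+00,  3.00460989e-01,  1.52159570e+00, -1.11979067e-05,
        1.32066550e+00, -6.66242382e-02]), 'joint_vel': array([ 0.00012102,  0.00125116, -0.0012386 ,  0.00152066,  0.00177597,
        0.00094536]), 'tau': array([ 2.70893288e-04, -5.31813419e+01, -3.52739561e+01,  7.08399201e-02,
        2.43681780e-02, -1.29455289e-04]), 'ee_pos': array([0.18063588, 0.51921547, 0.20488568]), 'eef_rot': array([-3.14046490e+00, -6.43766239e-05,  2.80679459e+00]), 'force': array([-0.2942524 , -0.1517507 ,  0.54686752]), 'moment': array([ 0.02755318, -0.00458958, -0.02354408]), 'grip_force': 0.0, 'grip_width': 0.09429521861521717}
scene {'fx': 423.4060428251207, 'fy': 423.4060428251207, 'cx': 324.2066667802129, 'cy': 197.15229629771923, 'rvec': array([ 1.98724326,  1.48964898, -0.57082742]), 'tvec': array([-0.06793797, -0.29948258,  1.80346351])}
top {'fx': 415.075481341063, 'fy': 415.075481341063, 'cx': 326.4390611045058, 'cy': 203.81606198406078, 'rvec': array([ 2.14965971, -2.17900823,  0.1713072 ]), 'tvec': array([-0.09919337,  0.52903851,  1.49654517])}
{'fx': 352.4451576503067, 'fy': 352.4451576503067, 'cx': 322.0592891794747, 'cy': 195.35288349444306, 'rvec': array([-2.37929376, -1.69228072, -0.22108512]), 'tvec': array([-0.54949337, -0.02733974,  0.39129444])}
```

View pics/top0.png

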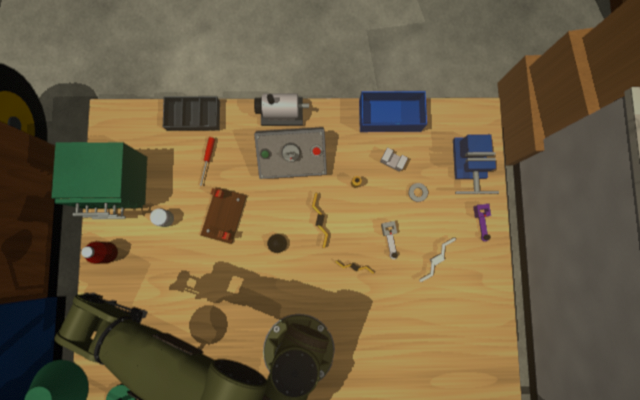

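View pics/scene0.png

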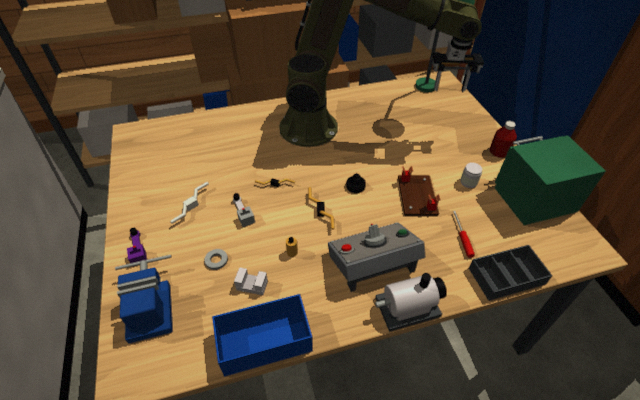

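The top view shows the steel lever at about (390,237) with the hub at the upper end, and the larger brass link at (320,220). The terminal block is at (224,215) and the tester shaft at (291,153). The white link, the small brass link and the purple lever are decoys.

```bash
cat > h.py <<'E'
from station import ctrl
import cv2,numpy as np
from scipy.spatial.transform import Rotation as R
def ray(m,uv):
    Rm=cv2.Rodrigues(np.array(m['rvec']))[0]; c=-Rm.T@m['tvec']
    d=Rm.T@np.array([(uv[0]-m['cx'])/m['fx'],(uv[1]-m['cy'])/m['fy'],1]); return c,d/np.linalg.norm(d)
def onz(m,uv,z):
    c,d=ray(m,uv); return c+d*(z-c[2])/d[2]
def proj(m,p):
    return cv2.projectPoints(np.array(p,float).reshape(-1,3),np.array(m['rvec']),np.array(m['tvec']),np.array([[m['fx'],0,m['cx']],[0,m['fy'],m['cy']],[0,0,1.]]),None)[0][:,0]
def tool():
    o=ctrl.get_obs(); return o['ee_pos'],R.from_euler('xyz',o['eef_rot']),o
def go(p,rpy,speed=.04,deg=7):
    """number of rows and per-row tool-frame step for straight move to pose"""
    P,Q,o=tool(); T=R.from_euler('xyz',rpy); d=Q.inv().apply(np.array(p)-P); rv=(Q.inv()*T).as_rotvec(degrees=True)
    n=int(max(1,np.ceil(max(abs(d).max()/speed,np.abs(rv).max()/deg))))
    print('shift mm',(d*1e3).round(1),'turn',rv.round(2),'n',n,'per row',(d/n).round(4),(rv/n).round(2))
def snap(n,f):
    m=ctrl.camera_model(n); im=ctrl.camera(n); cv2.imwrite(f'pics/{f}.png',im); np.save(f'pics/{f}.npy',m,allow_pickle=True); return m,im
E
python3 - <<'E'
from h import *
m=ctrl.camera_model('top')
for k,uv,z in[('hub',(389,227),.04),('knob',(394,254),.03),('link',(320,220),.03),('linkA',(314,195),.025),('linkB',(326,245),.025),('seat',(224,215),.014),('post1',(221,192),.07),('post2',(224,238),.07),('shaft',(291,152),.16),('red',(317,151),.1),('green',(265,154),.1),('tester c',(292,153),.088)]:
    p=onz(m,uv,z);print(k,p.round(3),np.hypot(*p[:2]).round(3))
mw=ctrl.camera_model('wrist');Rm=cv2.Rodrigues(mw['rvec'])[0];P,Q,o=tool()
print('cam in tool',Q.inv().apply(-Rm.T@mw['tvec']-P),'camaxes in tool',(Q.inv().as_matrix()@Rm.T).round(3))
E
```

```text
hub [ 0.439 -0.335  0.04 ] 0.552
knob [ 0.34  -0.351  0.03 ] 0.489
link [ 0.469 -0.082  0.03 ] 0.476
linkA [ 0.563 -0.061  0.025] 0.566
linkB [ 0.377 -0.103  0.025] 0.39
seat [0.493 0.274 0.014] 0.564
post1 [0.571 0.274 0.07 ] 0.633
post2 [0.405 0.26  0.07 ] 0.481
shaft [0.693 0.016 0.16 ] 0.693
red [ 0.711 -0.074  0.1  ] 0.715
green [0.702 0.113 0.1  ] 0.711
tester c [0.708 0.017 0.088] 0.708
cam in tool [ 7.49018238e-02 -4.60593159e-05 -1.79472336e-01] camaxes in tool [[ 0.    -0.966 -0.259]
 [ 1.     0.    -0.   ]
 [ 0.    -0.259  0.966]]
```

Run:
```python
from h import *
go([.49,.267,.24],[np.pi,0,np.radians(68)])
```

```text
shift mm [-375.1 -136.6  -34.9] turn [-5.000e-02  4.000e-02  9.282e+01] n 14 per row [-0.0268 -0.0098 -0.0025] [-0.    0.    6.63]
```

>>> play_rows(
  commands=[
    [-0.0313,-0.0114,-0.003,0,0,0,-1],
    [-0.0313,-0.0114,-0.003,0,0,0,-1],
    [-0.0313,-0.0114,-0.003,0,0,0,-1],
    [-0.0313,-0.0114,-0.003,0,0,0,-1],
    [-0.0313,-0.0114,-0.003,0,0,0,-1],
    [-0.0313,-0.0114,-0.003,0,0,0,-1],
    [-0.0313,-0.0114,-0.003,0,0,0,-1],
    [-0.0313,-0.0114,-0.003,0,0,0,-1],
    [-0.0313,-0.0114,-0.003,0,0,0,-1],
    [-0.0313,-0.0114,-0.003,0,0,0,-1],
    [-0.0313,-0.0114,-0.003,0,0,0,-1],
    [-0.0313,-0.0114,-0.003,0,0,0,-1],
  ],
)

```text
time_s: 1.1
ee_pos: [0.4915, 0.2655, 0.2413]
eef_rot: [-3.141, -0.0, 2.807]
force: [-0.0, 1.3, 0.3]
grip_width: 0.0941
grip_force: 0.0
```

>>> play_rows(
  commands=[
    [0,0,0,0,0,7,-1],
    [0,0,0,0,0,7,-1],
    [0,0,0,0,0,7,-1],
    [0,0,0,0,0,7,-1],
    [0,0,0,0,0,7,-1],
    [0,0,0,0,0,7,-1],
    [0,0,0,0,0,7,-1],
    [0,0,0,0,0,7,-1],
    [0,0,0,0,0,7,-1],
    [0,0,0,0,0,7,-1],
    [0,0,0,0,0,7,-1],
    [0,0,0,0,0,7,-1],
    [0,0,0,0,0,7,-1],
    [0,0,0,0,0,0,-1],
    [0,0,0,0,0,0,-1],
  ],
)

```text
time_s: 2.35
ee_pos: [0.4904, 0.2668, 0.2412]
eef_rot: [-3.141, 0.0, 1.222]
force: [0.1, -0.2, -0.0]
grip_width: 0.0943
grip_force: 0.0
```

Run:
```python
from h import *
print(tool()[0],np.degrees(tool()[2]['eef_rot']),tool()[2]['time_s'])
snap('wrist','block')
go([.469,-.082,.2],[np.pi,0,np.radians(82.5)])
```

```text
[0.49041324 0.26679422 0.24116716] [-1.79975215e+02  2.26022146e-02  7.00417214e+01] 2.35
shift mm [-335.2   98.7   41.3] turn [-2.000e-02  1.000e-02 -1.242e+01] n 9 per row [-0.0372  0.011   0.0046] [-0.    0.   -1.38]
```

View pics/block.png

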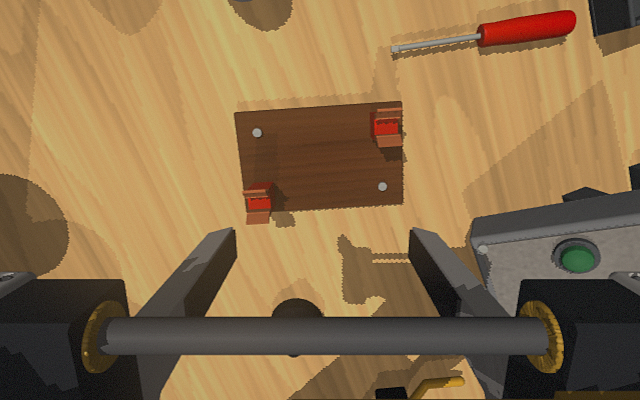

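The block base is a brown rectangle with corners at about (235,113), (402,101), (403,205) and (247,211). The red posts are at (387,128) and (259,203), and the tester's green lamp is at (576,257).

Run:
```python
from h import *
m=np.load('pics/block.npy',allow_pickle=True).item(); im=cv2.imread('pics/block.png')
hsv=cv2.cvtColor(im,cv2.COLOR_BGR2HSV); print(hsv[150,320],hsv[190,260],hsv[127,387],hsv[160,200],hsv[218,258])
roi=np.zeros(im.shape[:2],np.uint8); roi[90:235,220:420]=1
base=((hsv[...,2]<115)&(hsv[...,1]>90)&(roi>0)).astype(np.uint8)
base=cv2.morphologyEx(base,cv2.MORPH_OPEN,np.ones((5,5)))
c=max(cv2.findContours(base,0,2)[0],key=cv2.contourArea); pts=np.array([onz(m,p,.014)[:2] for p in cv2.convexHull(c)[:,0]],np.float32)
print('base',cv2.minAreaRect(pts*1000))
cs=[onz(m,p,.014) for p in[(235,113),(402,101),(403,205),(247,211)]];print(np.round(cs,3),np.linalg.norm(cs[0]-cs[1]),np.linalg.norm(cs[1]-cs[2]),np.mean(cs,0))
```

```text
[ 13 168  91] [ 10 165 185] [  3 224 174] [ 18 124 204] [ 11 163 153]
base ((492.70916748046875, 276.3451843261719), (120.1486587524414, 188.3922576904297), 73.88309478759766)
[[0.42  0.358 0.014]
 [0.6   0.307 0.014]
 [0.567 0.19  0.014]
 [0.387 0.248 0.014]] 0.18740754472351057 0.12115548930148566 [0.49344439 0.27582142 0.014     ]
```

>>> play_rows(
  commands=[
    [-0.0335,0.0099,0.0041,0,0,0,-1],
    [-0.0335,0.0099,0.0041,0,0,0,-1],
    [-0.0335,0.0099,0.0041,0,0,0,-1],
    [-0.0335,0.0099,0.0041,0,0,0,-1],
    [-0.0335,0.0099,0.0041,0,0,0,-1],
    [-0.0335,0.0099,0.0041,0,0,0,-1],
    [-0.0335,0.0099,0.0041,0,0,0,-1],
    [-0.0335,0.0099,0.0041,0,0,0,-1],
    [-0.0335,0.0099,0.0041,0,0,0,-1],
    [-0.0335,0.0099,0.0041,0,0,0,-1],
    [0,0,0,0,0,-6.2,-1],
    [0,0,0,0,0,-6.2,-1],
    [0,0,0,0,0,0,-1],
    [0,0,0,0,0,0,-1],
  ],
)

```text
time_s: 3.57
ee_pos: [0.4678, -0.0817, 0.2005]
eef_rot: [-3.142, -0.0, 1.434]
force: [0.9, 1.1, -0.5]
grip_width: 0.0939
grip_force: 0.0
```

Run:
```python
from h import *
print(tool()[0],np.degrees(tool()[2]['eef_rot']),tool()[2]['time_s'])
snap('wrist','link')
```

```text
[ 0.46784472 -0.0817301   0.20045532] [-1.79998974e+02 -8.76223185e-04  8.21634723e+01] 3.5667
```

View pics/link.png

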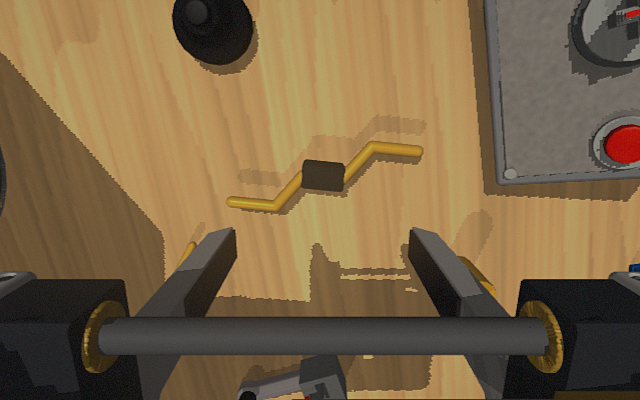

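The link's black grip is centred near (323,175), with its rod legs ending at (228,201) and (422,151). The rod leaves the grip through its x ends, so I'll grip across the 26 mm y faces.

Run:
```python
from h import *
m=np.load('pics/link.npy',allow_pickle=True).item(); im=cv2.imread('pics/link.png')
roi=np.zeros(im.shape[:2],bool); roi[150:200,290:355]=1
hsv=cv2.cvtColor(im,cv2.COLOR_BGR2HSV); print(hsv[175,322],hsv[204,250],hsv[230,280])
g=((hsv[...,2]<85)&(hsv[...,1]<150)&roi).astype(np.uint8)
c=max(cv2.findContours(g,0,2)[0],key=cv2.contourArea)
print('grip',cv2.minAreaRect(np.array([onz(m,p,.032)[:2] for p in c[:,0]],np.float32)*1000))
A=[onz(m,p,.025) for p in[(228,201),(422,151),(277,208),(371,148)]];A=np.array(A)[:,:2]
d=A[1]-A[0];print('ends',A.round(3),'mid',A[:2].mean(0),A[2:].mean(0),'len',np.hypot(*d),'yaw',np.degrees(np.arctan2(d[1],d[0]))-20.2)
for i,j in((0,2),(3,1)):
    d=A[j]-A[i];print('leg yaw',np.degrees(np.arctan2(d[1],d[0])))
# block posts check
mb=np.load('pics/block.npy',allow_pickle=True).item()
c0=np.array([.493,.276]);a=np.radians(-16);Rz=np.array([[np.cos(a),-np.sin(a)],[np.sin(a),np.cos(a)]])
for s in(1,-1):
    for z in(.05,.072): print(proj(mb,[*(c0+Rz@(s*np.array([.07,.036]))),z]).round(0))
```

```text
[ 17 112  64] [ 23 181 185] [ 17 130 184]
grip ((469.1277160644531, -79.21661376953125), (29.80862045288086, 43.06229019165039), 76.41124725341797)
ends [[ 0.367 -0.094]
 [ 0.572 -0.069]
 [ 0.417 -0.109]
 [ 0.521 -0.059]] mid [ 0.46928939 -0.08177684] [ 0.46869366 -0.08403768] len 0.20598537713335077 yaw -13.297282886429326
leg yaw -16.37486670921914
leg yaw -11.18334272626693
[[386. 126.]]
[[390. 127.]]
[[260. 202.]]
[[256. 207.]]
```

>>> play_rows(
  commands=[
    [0,0,0,0,0,-7.03,-1],
    [0,0,0,0,0,-7.03,-1],
    [0,0,0,0,0,-7.03,-1],
    [0,0,0,0,0,-7.03,-1],
    [0,0,0,0,0,-7.03,-1],
    [0,0,0,0,0,-7.03,-1],
    [0,0,0,0,0,-7.03,-1],
    [0,0,0,0,0,-7.03,-1],
    [0,0,0,0,0,-7.03,-1],
    [0,0,0,0,0,-7.03,-1],
    [0,0,0,0,0,-7.03,-1],
    [0,0,0,0,0,-7.03,-1],
    [0,0,0.03,0,0,0,-1],
    [0,0,0.03,0,0,0,-1],
    [0,0,0.03,0,0,0,-1],
    [0,0,0.03,0,0,0,-1],
    [0,0,0,0,0,0,-1],
  ],
)

```text
time_s: 5.03
ee_pos: [0.4653, -0.0807, 0.076]
eef_rot: [3.141, -0.008, 2.906]
force: [-0.0, -0.1, -0.3]
grip_width: 0.094
grip_force: 0.0
```

Run:
```python
from h import *
m,im=snap('wrist','link2')
hsv=cv2.cvtColor(im,cv2.COLOR_BGR2HSV)
b=((hsv[...,2]<85)&(hsv[...,1]<150)).astype(np.uint8)
for c in cv2.findContours(b,0,2)[0]:
    if cv2.contourArea(c)>300: print(cv2.boundingRect(c),np.array(cv2.minAreaRect(np.array([onz(m,p,.032)[:2] for p in c[:,0]],np.float32)*1000)[0]).round(1))
print(proj(m,[.469,-.082,.032]))
go([.469,-.082,.004],[np.pi,0,np.radians(166.5)])
```

```text
(0, 207, 640, 193) [532.5 -99.9]
(303, 182, 39, 70) [465.1 -80.8]
(471, 0, 135, 96) [392.5  66.3]
(2, 0, 123, 30) [ 310.2 -197.9]
[[321.51715785 223.18172844]]
shift mm [-2.8 -0.4 74.9] turn [ 0.   -0.26  0.04] n 2 per row [-0.0014 -0.0002  0.0375] [ 0.   -0.13  0.02]
```

View pics/link2.png

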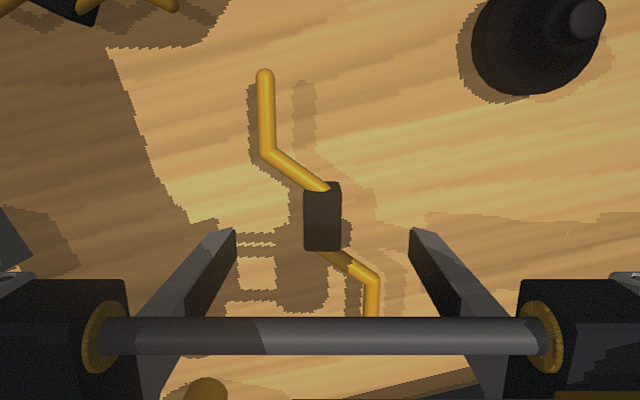

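The link is lined up vertically between the fingers, with the grip at (322,217). I'll go down and grip it.

>>> play_rows(
  commands=[
    [-0.002,0,0.025,0,0,0,-1],
    [0,0,0.025,0,0,0,-1],
    [0,0,0.015,0,0,0,-1],
    [0,0,0.007,0,0,0,-1],
    [0,0,0,0,0,0,1],
    [0,0,0,0,0,0,1],
    [0,0,0,0,0,0,1],
    [0,0,0,0,0,0,1],
    [0,0,0,0,0,0,1],
    [0,0,0,0,0,0,1],
    [0,0,0,0,0,0,1],
    [0,0,0,0,0,0,1],
  ],
  force=30,
)

```text
time_s: 6.08
ee_pos: [0.4698, -0.0822, 0.0086]
eef_rot: [-3.142, 0.0, 2.907]
force: [0.4, 0.8, 0.1]
grip_width: 0.044
grip_force: 0.0
```

Run:
```python
from h import *
print(tool()[2]['grip_width'])
P,Q,o=tool()
go([P[0],P[1],.16],o['eef_rot'])
go([.493,.276,.16],[np.pi,0,np.radians(164)])
```

```text
0.04399012152124465
shift mm [  -0.    -0.  -151.4] turn [0. 0. 0.] n 4 per row [-0.     -0.     -0.0379] [0. 0. 0.]
shift mm [  60.6  353.8 -151.4] turn [-0.    0.01  2.58] n 9 per row [ 0.0067  0.0393 -0.0168] [-0.    0.    0.29]
```

>>> play_rows(
  commands=[
    [0,0,0.004,0,0,0,1],
    [0,0,0,0,0,0,1],
    [0,0,0,0,0,0,1],
    [0,0,0,0,0,0,1],
    [0,0,0,0,0,0,1],
    [0,0,0,0,0,0,1],
  ],
)

```text
time_s: 6.58
ee_pos: [0.4697, -0.0822, 0.0043]
eef_rot: [-3.142, -0.0, 2.907]
force: [-0.3, -0.4, -2.5]
grip_width: 0.0262
grip_force: 30.0
```

>>> play_rows(
  commands=[
    [0,0,-0.02,0,0,0,1],
    [0,0,-0.03,0,0,0,1],
    [0,0,-0.035,0,0,0,1],
    [0,0,-0.035,0,0,0,1],
    [0.0061,0.0354,0,0,0,0,1],
    [0.0061,0.0354,0,0,0,0,1],
    [0.0061,0.0354,0,0,0,0,1],
    [0.0061,0.0354,0,0,0,0,1],
    [0.0061,0.0354,0,0,0,0,1],
    [0.0061,0.0354,0,0,0,0,1],
    [0.0061,0.0354,0,0,0,0,1],
    [0.0061,0.0354,0,0,0,0,1],
    [0.0061,0.0354,0,0,0,0,1],
    [0.0061,0.0354,0,0,0,0,1],
    [0,0,0,0,0,2.6,1],
    [0,0,0,0,0,0,1],
    [0,0,0,0,0,0,1],
  ],
)

```text
time_s: 8.0
ee_pos: [0.4924, 0.276, 0.1241]
eef_rot: [-3.141, -0.001, 2.863]
force: [-1.0, -0.8, -2.1]
grip_width: 0.0256
grip_force: 30.0
```

Run:
```python
from h import *
snap('wrist','over')
go([.493,.276,.0353],[np.pi,0,np.radians(164)])
```

```text
shift mm [-0.3  0.6 89. ] turn [-0.03 -0.02  0.02] n 3 per row [-0.0001  0.0002  0.0297] [-0.01 -0.01  0.01]
```

View pics/over.png

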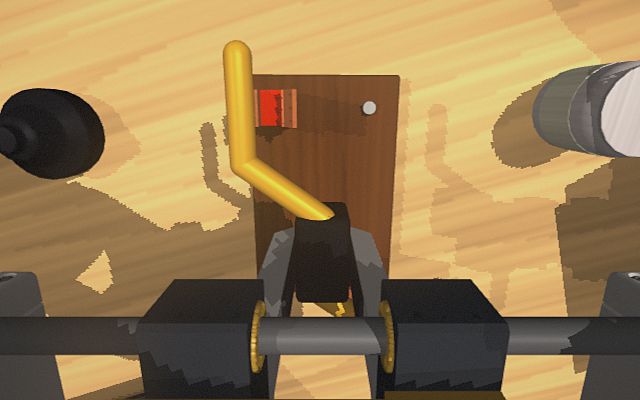

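Looking over the block, the leg runs from (236,50) to (242,160) and the far post sits at (275,108). I'll compare these with what the model predicts.

Run:
```python
from h import *
m=np.load('pics/over.npy',allow_pickle=True).item(); P,Q,o=tool()
a=np.radians(-16);Rz=np.array([[np.cos(a),-np.sin(a)],[np.sin(a),np.cos(a)]])
for x in(-.098,-.07,-.05): print('leg',proj(m,[*(P[:2]+Rz@[x,-.036]),P[2]+.0117+.009]).round(0))
c0=np.array([.493,.276])
for q in([-.095,-.06],[-.095,.06],[.0,-.06],[0,.06]): print('base corner',proj(m,[*(c0+Rz@q),.014]).round(0))
im=cv2.imread('pics/over.png');
cv2.imwrite('pics/overc.png',cv2.resize(im[30:180,200:420],None,fx=3.5,fy=3.5,interpolation=cv2.INTER_CUBIC))
for q in([-.058,-.036],[-.082,-.036]):
  for dy in(-.015,.015): print('post top',proj(m,[*(c0+Rz@(np.array(q)+[0,dy])),.072]).round(0))
```

```text
leg [[235.  44.]]
leg [[239. 113.]]
leg [[242. 158.]]
base corner [[246.  75.]]
base corner [[400.  75.]]
base corner [[252. 193.]]
base corner [[393. 193.]]
post top [[244. 129.]]
post top [[290. 129.]]
post top [[242.  90.]]
post top [[289.  90.]]
```

View pics/overc.png

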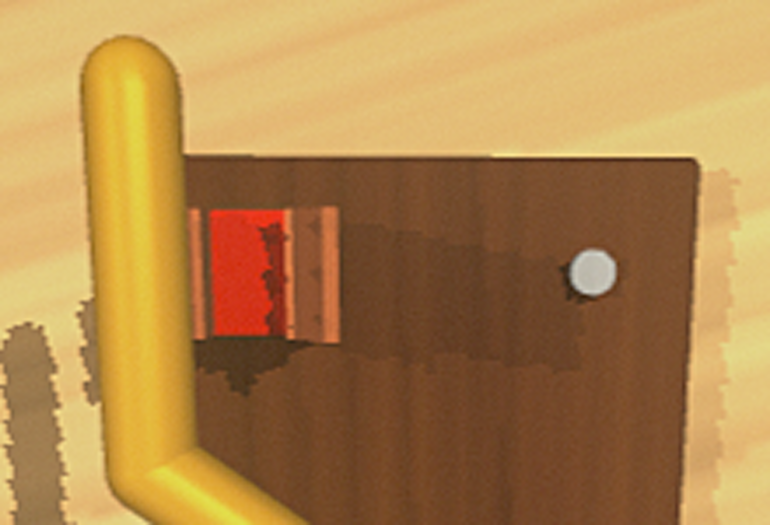

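The notch's red floor spans px 260–281 at rows 90–126, and the leg is clearly higher and to the left of it.

Run:
```python
from h import *
m=np.load('pics/over.npy',allow_pickle=True).item()
a=np.radians(-16);Rz=np.array([[np.cos(a),-np.sin(a)],[np.sin(a),np.cos(a)]]);c0=np.array([.493,.276])
P=onz(m,(270.5,107.5),.05); print('floor in block frame',Rz.T@(P[:2]-c0), 'edges',[Rz.T@(onz(m,(u,107),.05)[:2]-c0) for u in(259.7,281.4)])
print('base right edge y',[Rz.T@(onz(m,p,.014)[:2]-c0) for p in((400,76),(393,190))],'outer lip',Rz.T@(onz(m,(297,108),.072)[:2]-c0))
P2,Q,o=tool();print('leg',[Rz.T@(onz(m,p,P2[2]+.0207)[:2]-P2[:2]) for p in((237,60),(243,150))])
```

```text
floor in block frame [-0.07114682 -0.03637194] edges [array([-0.07147506, -0.04390063]), array([-0.07149621, -0.0287492 ])]
base right edge y [array([-0.09452044,  0.06035116]), array([-0.00287683,  0.05977824])] outer lip [-0.0712318  -0.01633159]
leg [array([-0.09189306, -0.03572801]), array([-0.05383176, -0.03534229])]
```

The measurements agree to within 1 mm, so I'll lower the link.

>>> play_rows(
  commands=[
    [0,0.0005,0.025,0,0,0,1],
    [0,0,0.025,0,0,0,1],
    [0,0,0.015,0,0,0,1],
    [0,0,0.01,0,0,0,1],
    [0,0,0.008,0,0,0,1],
    [0,0,0.005,0,0,0,1],
    [0,0,0,0,0,0,1],
    [0,0,0,0,0,0,1],
  ],
)

```text
time_s: 8.72
ee_pos: [0.4932, 0.2768, 0.0371]
eef_rot: [3.141, 0.001, 2.862]
force: [-0.2, -0.2, -2.1]
grip_width: 0.0258
grip_force: 30.0
```

>>> play_rows(
  commands=[
    [0,0,0.001,0,0,0,1],
    [0,0,0.0007,0,0,0,1],
    [0,0,0,0,0,0,1],
    [0,0,0,0,0,0,-1],
    [0,0,0,0,0,0,-1],
    [0,0,0,0,0,0,-1],
    [0,0,0,0,0,0,-1],
    [0,0,0,0,0,0,-1],
    [0,0,0,0,0,0,-1],
    [0,0,-0.02,0,0,0,-1],
    [0,0,-0.03,0,0,0,-1],
    [0,0,-0.04,0,0,0,-1],
    [0,0,-0.04,0,0,0,-1],
    [0,0,-0.035,0,0,0,-1],
    [0,0,0,0,0,0,-1],
    [0,0,0,0,0,0,-1],
  ],
)

```text
time_s: 10.05
ee_pos: [0.4933, 0.277, 0.2015]
eef_rot: [3.139, 0.003, 2.862]
force: [-1.7, -0.8, -1.0]
grip_width: 0.094
grip_force: 0.0
```

Run:
```python
from h import *
m,im=snap('wrist','placed')
c0=np.array([.493,.276]);a=np.radians(-16);Rz=np.array([[np.cos(a),-np.sin(a)],[np.sin(a),np.cos(a)]])
for q,z in(([0,0],.063),([-.098,-.036],.056),([.098,.036],.056)): print(proj(m,[*(c0+Rz@q),z]).round(0))
# look at tester: tool tilted 28deg
go([.439,-.335,.2],[np.pi,0,np.radians(189)])
```

```text
[[321. 184.]]
[[279.  73.]]
[[356. 276.]]
shift mm [-1.172e+02 -6.028e+02 -5.000e-01] turn [ 1.000e-02  2.000e-02 -2.502e+01] n 16 per row [-0.0073 -0.0377 -0.    ] [ 0.    0.   -1.56]
```

View pics/placed.png

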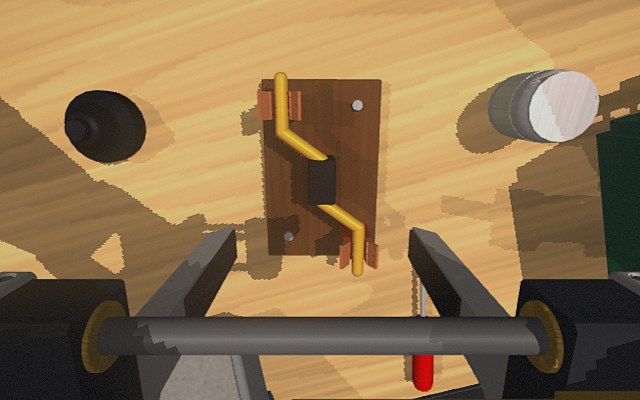

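The link lies in both notches, with its ends at (281,75) and (358,272) and the grip at (321,180), as predicted. Next I'll look down the shaft.

```bash
cat >> h.py <<'E'
def Rsh(psi,th=0): return R.from_euler('z',psi)*R.from_euler('y',-28,degrees=True)*R.from_euler('z',th)
FL=R.from_euler('y',180,degrees=True)
def rpy(r): return r.as_euler('xyz')
E
python3 - <<'E'
from h import *
m=ctrl.camera_model('top')
print(onz(m,(291,152),.14))
psi=np.radians(2.5); r=Rsh(psi); tip=onz(m,(291,152),.14)
view=tip+r.apply([0,0,.15]); print('view',view)
go(view,rpy(r*FL))
E
```

```text
[0.69785635 0.0173982  0.14      ]
view [0.62750264 0.01432649 0.27244214]
shift mm [-202.  -215.   -72.8] turn [ -4.51 -27.74 -18.15] n 6 per row [-0.0337 -0.0358 -0.0121] [-0.75 -4.62 -3.03]
```

>>> play_rows(
  commands=[
    [-0.0253,-0.0269,-0.0091,0,0,0,-1],
    [-0.0253,-0.0269,-0.0091,0,0,0,-1],
    [-0.0253,-0.0269,-0.0091,0,0,0,-1],
    [-0.0253,-0.0269,-0.0091,0,0,0,-1],
    [-0.0253,-0.0269,-0.0091,0,0,0,-1],
    [-0.0253,-0.0269,-0.0091,0,0,0,-1],
    [-0.0253,-0.0269,-0.0091,0,0,0,-1],
    [-0.0253,-0.0269,-0.0091,0,0,0,-1],
    [0,0,0,-0.75,-4.62,-3.03,-1],
    [0,0,0,-0.75,-4.62,-3.03,-1],
    [0,0,0,-0.75,-4.62,-3.03,-1],
    [0,0,0,-0.75,-4.62,-3.03,-1],
    [0,0,0,-0.75,-4.62,-3.03,-1],
    [0,0,0,-0.75,-4.62,-3.03,-1],
    [0,0,0,0,0,0,-1],
    [0,0,0,0,0,0,-1],
  ],
)

```text
time_s: 11.43
ee_pos: [0.6272, 0.0139, 0.2712]
eef_rot: [3.141, 0.484, -3.099]
force: [-0.0, 0.2, 0.8]
grip_width: 0.0941
grip_force: 0.0
```

Run:
```python
from h import *
print(tool()[0],tool()[2]['qpos'].round(2),tool()[2]['time_s'])
m,im=snap('wrist','shaft')
hsv=cv2.cvtColor(im,cv2.COLOR_BGR2HSV)
for n,k in(('red',((hsv[...,0]<8)|(hsv[...,0]>172))&(hsv[...,1]>150)&(hsv[...,2]>80)),('green',(hsv[...,0]>50)&(hsv[...,0]<85)&(hsv[...,1]>90))):
  for c in cv2.findContours(k.astype(np.uint8),0,2)[0]:
    if cv2.contourArea(c)>30: M=cv2.moments(c);print(n,cv2.contourArea(c),M['m10']/M['m00'],M['m01']/M['m00'],cv2.boundingRect(c))
print(proj(m,onz(ctrl.camera_model('top'),(291,152),.14)))
big=np.vstack([im]);cv2.imwrite('pics/shaft2.png',cv2.resize(im[60:280,160:500],None,fx=2.3,fy=2.3,interpolation=cv2.INTER_CUBIC))
```

```text
[0.62717224 0.0139198  0.27119607] [-0.06  0.16  1.61  0.06  0.89 -1.7 ] 11.4333
red 586.0 236.70307167235495 167.21530147895334 (223, 153, 29, 29)
red 1332.0 559.8054304304304 154.7334834834835 (529, 121, 64, 66)
red 736.0 604.2459239130435 13.458333333333332 (584, 0, 43, 32)
green 140.5 410.1316725978648 163.13641755634637 (403, 154, 23, 24)
[[322.58548569 183.65886431]]
```

View pics/shaft2.png

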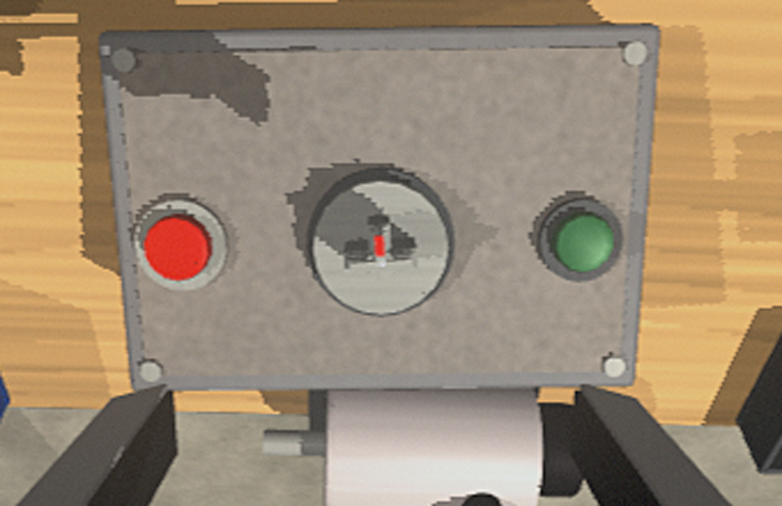

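The panel view shows the red button at (237,167) and the green lamp at (414,166). The collar is centred near (326,167), and the red spline mark at (325,166) points nearly straight down the slope. I'll measure the angle from closer up.

Run:
```python
from h import *
m=np.load('pics/shaft.npy',allow_pickle=True).item(); im=cv2.imread('pics/shaft.png');hsv=cv2.cvtColor(im,cv2.COLOR_BGR2HSV)
k=(hsv[...,0]>45)&(hsv[...,0]<90)&(hsv[...,1]>60); k[:, :380]=0;k[:130]=0;k[210:]=0;k[:,450:]=0
M=cv2.moments(k.astype(np.uint8),True);g=(M['m10']/M['m00'],M['m01']/M['m00']);rd=(236.7,167.2);print('g',g,M['m00'])
mt=ctrl.camera_model('top')
# two rays with |sep|=.184, direction ⟂ n: solve on plane with normal n at unknown offset
psi=np.radians(2.5)
for _ in range(5):
    n=Rsh(psi).apply([0,0,1]); c,d1=ray(m,rd); _,d2=ray(m,g)
    a=d1/(-d1@n); b=d2/(-d2@n); h=.184/np.linalg.norm(a-b); A=c+h*a;B=c+h*b
    v=B-A; psi=np.arctan2(-v[0],v[1])
X=(A+B)/2; print('psi',np.degrees(psi),'mid',X,'dz',v[2]); print('panel centre',X-.018*n,'(z want .088)')
# using known height: z of mid = .088+.018cos28
z=.088+.018*np.cos(np.radians(28)); A=onz(m,rd,z);B=onz(m,g,z);print('by height',(A+B)/2,np.linalg.norm(A-B),np.degrees(np.arctan2(A[0]-B[0],B[1]-A[1])))
S=(A+B)/2+.004*n;print('seat',S,'seat px',proj(m,S),'tip px',proj(m,S+.038*n),proj(mt,S+.038*n))
r=Rsh(psi);go(S+.068*n,rpy(r*FL))
```

```text
g (413.47704590818364, 164.95209580838323) 501.0
psi 3.3819500517398624 mid [0.70366383 0.02001993 0.10516647] dz -7.88364890019766e-06
panel centre [0.71209964 0.02051776 0.08927341] (z want .088)
by height [0.70465592 0.02007316 0.10389306] 0.18480735598407708 3.383865343325555
seat [0.7027813  0.01996253 0.10742485] seat px [[324.83327872 166.75054926]] tip px [[324.81632686 173.9178938 ]] [[290.56256789 155.53421846]]
shift mm [ 10.3   2.3 112.4] turn [-0.44 -0.24 -0.86] n 3 per row [0.0034 0.0008 0.0375] [-0.15 -0.08 -0.29]
```

>>> play_rows(
  commands=[
    [0.0034,0.0008,0.0281,-0.15,-0.08,-0.29,-1],
    [0.0034,0.0008,0.0281,-0.15,-0.08,-0.29,-1],
    [0.0034,0.0008,0.0281,-0.15,-0.08,-0.29,-1],
    [0,0,0.0281,0,0,0,-1],
    [0,0,0,0,0,0,-1],
    [0,0,0,0,0,0,-1],
  ],
)

```text
time_s: 11.98
ee_pos: [0.6716, 0.0189, 0.167]
eef_rot: [3.142, 0.488, -3.081]
force: [-0.2, 0.7, 0.6]
grip_width: 0.0942
grip_force: 0.0
```

Run:
```python
from h import *
P,Q,o=tool();print(P,np.degrees(o['eef_rot']))
m,im=snap('wrist','shaft3');hsv=cv2.cvtColor(im,cv2.COLOR_BGR2HSV)
psi=np.radians(3.4);r=Rsh(psi);n=r.apply([0,0,1]);S=np.array([.7028,.020,.1074]);T=S+.038*n
print('tip',proj(m,T),'seat',proj(m,S))
k=((hsv[...,0]<10)|(hsv[...,0]>170))&(hsv[...,1]>120)&(hsv[...,2]>60); u,v=proj(m,T)[0].astype(int)
kk=np.zeros_like(k);kk[v-40:v+40,u-40:u+40]=k[v-40:v+40,u-40:u+40]
def onp(uv,h):
    c,d=ray(m,uv);t=((S+h*n-c)@n)/(d@n);return r.inv().apply(c+t*d-S)
ys,xs=np.nonzero(kk);print(len(xs),xs.min(),xs.max(),ys.min(),ys.max())
pts=np.array([onp(p,.038)[:2] for p in zip(xs,ys)]);rc=cv2.minAreaRect((pts*1000).astype(np.float32));print('red rect mm in seat axes',rc)
l=cv2.fitLine((pts*1000).astype(np.float32),2,0,.01,.01).ravel();print('line',l,'angle of -x',np.degrees(np.arctan2(-l[1]*np.sign(-l[0]),abs(l[0]))))
c=im[v-50:v+50,u-55:u+55];cv2.imwrite('pics/shaft4.png',cv2.resize(c,None,fx=6,fy=6,interpolation=cv2.INTER_CUBIC));print('crop origin',u-55,v-50)
```

```text
[0.67161397 0.01887364 0.16703832] [ 179.99522991   27.95742157 -176.53607089]
tip [[320.825341   223.78521124]] seat [[320.99472273 206.34727698]]
75 317 323 208 220
red rect mm in seat axes ((-6.421664237976074, -0.5112682580947876), (7.841501235961914, 3.719773054122925), 0.13382336497306824)
line [ 0.9997351   0.02301484 -6.2685995  -0.23612213] angle of -x 1.3187698
crop origin 265 173
```

View pics/shaft4.png

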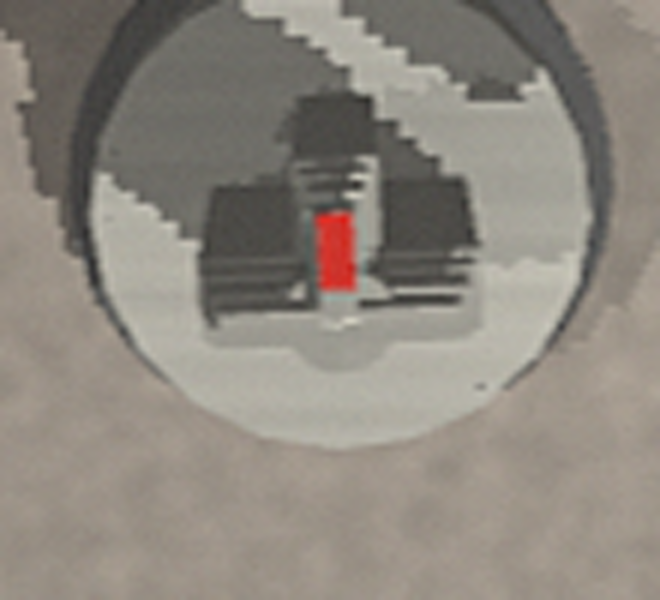

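The end-on view shows the T clearly. The middle spline with its red strip, crop (336,250), points straight down the slope, so θ is about +1° and the axis offset is under 0.3 mm. Next I'll go to the lever.

Run:
```python
from h import *
P,Q,o=tool(); P2=P+Q.apply([0,0,-.1]);print(P2)
T=np.array([.439,-.335,.2]);d=T-P2;print('after lift, shift tool frame',Q.inv().apply(d))
g=R.from_euler('xyz',[np.pi,0,np.radians(189)]);print((Q.inv()*g).as_rotvec(degrees=True))
```

```text
[0.62484566 0.01598158 0.25714319]
after lift, shift tool frame [ 0.20935269 -0.3390496  -0.04699838]
[-1.37682737 28.10971283 -5.40808317]
```

>>> play_rows(
  commands=[
    [0,0,-0.034,0,0,0,-1],
    [0,0,-0.033,0,0,0,-1],
    [0,0,-0.033,0,0,0,-1],
    [0.0174,-0.0283,-0.0039,0,0,0,-1],
    [0.0174,-0.0283,-0.0039,0,0,0,-1],
    [0.0174,-0.0283,-0.0039,0,0,0,-1],
    [0.0174,-0.0283,-0.0039,0,0,0,-1],
    [0.0174,-0.0283,-0.0039,0,0,0,-1],
    [0.0174,-0.0283,-0.0039,0,0,0,-1],
    [0.0174,-0.0283,-0.0039,0,0,0,-1],
    [0.0174,-0.0283,-0.0039,0,0,0,-1],
    [0.0174,-0.0283,-0.0039,0,0,0,-1],
    [0.0174,-0.0283,-0.0039,0,0,0,-1],
    [0.0174,-0.0283,-0.0039,0,0,0,-1],
    [0.0174,-0.0283,-0.0039,0,0,0,-1],
  ],
)

```text
time_s: 13.28
ee_pos: [0.4639, -0.3111, 0.2203]
eef_rot: [-3.126, 0.444, -3.131]
force: [0.5, 0.2, -0.2]
grip_width: 0.094
grip_force: 0.0
```

>>> play_rows(
  commands=[
    [0,0,0,-0.28,5.62,-1.08,-1],
    [0,0,0,-0.28,5.62,-1.08,-1],
    [0,0,0,-0.28,5.62,-1.08,-1],
    [0,0,0,-0.28,5.62,-1.08,-1],
    [0,0,0,-0.28,5.62,-1.08,-1],
    [0,0,0,0,0,0,-1],
    [0,0,0,0,0,0,-1],
  ],
)

```text
time_s: 13.87
ee_pos: [0.4652, -0.3095, 0.219]
eef_rot: [-3.134, -0.047, -3.039]
force: [-0.7, -0.1, -0.9]
grip_width: 0.0939
grip_force: 0.0
```

Run:
```python
from h import *
P,Q,o=tool();print(P,np.degrees(o['eef_rot']),o['qpos'].round(2))
m,im=snap('wrist','lever');hsv=cv2.cvtColor(im,cv2.COLOR_BGR2HSV)
print('proj hub,knob',proj(m,[[.439,-.335,.04],[.34,-.351,.032]]).round(0))
k=((hsv[...,0]<9)|(hsv[...,0]>171))&(hsv[...,1]>140)&(hsv[...,2]>70)
for c in cv2.findContours(k.astype(np.uint8),0,2)[0]:
    if cv2.contourArea(c)>5: print('red',cv2.contourArea(c),cv2.boundingRect(c))
g=((hsv[...,1]<60)).astype(np.uint8)
for c in cv2.findContours(g,0,2)[0]:
    if cv2.contourArea(c)>200: print('grey',cv2.contourArea(c),cv2.boundingRect(c))
print(hsv[100:260:12,300:344:8].tolist())
```

```text
[ 0.465173   -0.30947867  0.21904936] [-179.54878354   -2.6824561  -174.14178955] [-0.63  0.33  1.45 -0.04  1.39 -2.3 ]
proj hub,knob [[302. 156.]
 [295.  54.]]
red 33.5 (295, 129, 8, 7)
grey 468.0 (0, 241, 57, 15)
grey 49295.5 (0, 224, 640, 176)
grey 3790.0 (276, 38, 48, 137)
grey 2738.5 (65, 0, 104, 91)
[[[35, 8, 194], [13, 50, 148], [17, 124, 198], [17, 124, 195], [18, 124, 194], [19, 126, 196]], [[30, 8, 194], [2, 20, 178], [18, 127, 189], [18, 121, 196], [19, 120, 193], [19, 121, 194]], [[19, 21, 192], [13, 15, 199], [16, 129, 180], [16, 127, 195], [17, 129, 194], [17, 128, 196]], [[20, 110, 104], [23, 26, 154], [24, 25, 156], [17, 130, 188], [17, 132, 187], [19, 122, 195]], [[18, 113, 104], [17, 119, 111], [20, 44, 140], [17, 136, 201], [18, 129, 194], [17, 128, 197]], [[18, 30, 152], [19, 28, 156], [18, 25, 155], [16, 122, 163], [16, 131, 189], [17, 126, 190]], [[18, 22, 151], [25, 18, 152], [19, 28, 156], [16, 93, 178], [17, 127, 197], [17, 128, 199]], [[18, 122, 197], [17, 131, 181], [16, 128, 181], [17, 128, 181], [16, 128, 179], [17, 127, 181]], [[21, 117, 196], [21, 113, 197], [21, 118, 195], [22, 114, 197], [23, 109, 197], [22, 111, 197]], [[17, 130, 194], [17, 129, 198], [17, 131, 198], [17, 127, 199], [17, 129, 199], [18, 126, 198]], [[18, 121, 198], [18, 123, 197], [17, 126, 198], [17, 130, 200], [17, 128, 197], [18, 131, 197]], [[17, 128, 199], [17, 129, 194], [17, 131, 192], [17, 128, 197], [17, 129, 198], [17, 134, 198]], [[18, 128, 196], [19, 125, 198], [19, 121, 200], [20, 122, 197], [20, 121, 198], [20, 118, 197]], [[17, 131, 191], [17, 131, 193], [17, 134, 198], [17, 129, 197], [18, 128, 197], [19, 124, 195]]]
```

Run:
```python
from h import *
m=np.load('pics/lever.npy',allow_pickle=True).item();im=cv2.imread('pics/lever.png');hsv=cv2.cvtColor(im,cv2.COLOR_BGR2HSV)
k=(hsv[...,1]<60).astype(np.uint8)*255
c=[c for c in cv2.findContours(k,0,1)[0] if cv2.boundingRect(c)[:2]==(276,38)][0]
f=np.zeros(k.shape,np.uint8);cv2.drawContours(f,[c],-1,255,-1)
o=cv2.morphologyEx(f,cv2.MORPH_OPEN,np.ones((35,35),np.uint8))
for r_ in range(120,180,6): xs=np.nonzero(f[r_])[0]; print(r_, (xs.min(),xs.max()) if len(xs) else None, hsv[r_,270:330:3,2].tolist())
cc=max(cv2.findContours(f[110:200].copy(),0,1)[0],key=cv2.contourArea)+[0,110]
h=np.array([onz(m,p,.04)[:2] for p in cc[:,0]],np.float32)*1000
co=max(cv2.findContours(o,0,1)[0],key=cv2.contourArea);print('open',cv2.boundingRect(co),cv2.minAreaRect(np.array([onz(m,p,.04)[:2] for p in co[:,0]],np.float32)*1000))
print('red',onz(m,(298.5,132),.04))
kb=((hsv[...,2]<70)).astype(np.uint8)
for q in cv2.findContours(kb[20:110,260:340].copy(),0,1)[0]:
    if cv2.contourArea(q)>60:
        M=cv2.moments(q);uv=(M['m10']/M['m00']+260,M['m01']/M['m00']+20);print('knob',cv2.contourArea(q),uv,onz(m,uv,.03),cv2.boundingRect(q))
```

```text
120 (np.int64(290), np.int64(309)) [129, 125, 124, 208, 195, 198, 118, 195, 191, 192, 193, 192, 193, 156, 177, 179, 199, 194, 194, 196]
126 (np.int64(290), np.int64(309)) [125, 128, 197, 194, 195, 195, 119, 182, 192, 195, 195, 195, 198, 186, 197, 196, 198, 171, 195, 198]
132 (np.int64(276), np.int64(321)) [128, 123, 102, 98, 150, 157, 155, 155, 168, 197, 196, 162, 157, 151, 155, 157, 155, 142, 181, 183]
138 (np.int64(276), np.int64(321)) [126, 124, 136, 156, 152, 152, 155, 155, 86, 106, 111, 110, 159, 154, 151, 158, 155, 138, 194, 192]
144 (np.int64(277), np.int64(322)) [129, 128, 125, 158, 149, 152, 153, 153, 105, 107, 106, 106, 150, 153, 155, 153, 158, 159, 191, 185]
150 (np.int64(278), np.int64(322)) [136, 132, 131, 154, 158, 85, 152, 194, 195, 197, 112, 116, 113, 116, 115, 113, 160, 153, 201, 198]
156 (np.int64(278), np.int64(322)) [126, 130, 128, 153, 151, 93, 72, 70, 72, 70, 77, 83, 84, 89, 93, 101, 160, 158, 176, 197]
162 (np.int64(279), np.int64(323)) [125, 126, 127, 147, 150, 151, 151, 153, 154, 154, 154, 154, 153, 154, 154, 155, 153, 158, 154, 190]
168 (np.int64(279), np.int64(323)) [131, 135, 132, 142, 149, 149, 152, 153, 150, 150, 152, 154, 158, 155, 153, 154, 156, 156, 167, 196]
174 (np.int64(280), np.int64(293)) [204, 203, 203, 188, 150, 151, 153, 153, 168, 181, 191, 196, 200, 195, 194, 195, 195, 192, 193, 193]
open (279, 129, 43, 44) ((433.658203125, -337.2367248535156), (43.83414840698242, 43.4276123046875), 5.912041664123535)
red [ 0.41493448 -0.34023559  0.04      ]
knob 396.0 (292.7327441077441, 50.631313131313135) [ 0.33678814 -0.35367417  0.03      ] (22, 18, 22, 26)
```

Run:
```python
from h import *
go([.434,-.337,.13],[np.pi,0,np.radians(190)])
```

```text
shift mm [ 29.1 -23.4  90.6] turn [-0.35 -2.66 -4.17] n 3 per row [ 0.0097 -0.0078  0.0302] [-0.12 -0.89 -1.39]
```

>>> play_rows(
  commands=[
    [0.0097,-0.0078,0.0302,0,0,0,-1],
    [0.0097,-0.0078,0.0302,0,0,0,-1],
    [0.0097,-0.0078,0.0302,0,0,0,-1],
    [0,0,0,-0.35,-2.66,-4.17,-1],
    [0,0,0,0,0,0,-1],
    [0,0,0,0,0,0,-1],
  ],
)

```text
time_s: 14.42
ee_pos: [0.4332, -0.3377, 0.1305]
eef_rot: [-3.141, -0.002, -2.971]
force: [0.2, 0.2, -0.2]
grip_width: 0.0939
grip_force: 0.0
```

```bash
cat > hub.py <<'E'
from h import *
P,Q,o=tool();print(P,np.degrees(o['eef_rot']),o['qpos'].round(2))
m,im=snap('wrist','lev2');hsv=cv2.cvtColor(im,cv2.COLOR_BGR2HSV)
u,v=proj(m,[.434,-.337,.04])[0].astype(int);print(u,v)
k=((hsv[...,1]<60)&(hsv[...,2]>138)&(hsv[...,2]<172)).astype(np.uint8);z=np.zeros_like(k);w=50;z[v-w:v+w,u-w:u+w]=k[v-w:v+w,u-w:u+w]
z=cv2.morphologyEx(z,cv2.MORPH_OPEN,np.ones((3,3),np.uint8))
c=max(cv2.findContours(z,0,1)[0],key=cv2.contourArea);print(cv2.boundingRect(c),cv2.contourArea(c))
print('hub rect',cv2.minAreaRect(np.array([onz(m,p,.04)[:2] for p in c[:,0]],np.float32)*1000))
kr=((hsv[...,0]<9)|(hsv[...,0]>171))&(hsv[...,1]>140)&(hsv[...,2]>70)
kr[:v-w]=0;kr[v+w:]=0;kr[:,:u-w]=0;kr[:,u+w:]=0
ys,xs=np.nonzero(kr);print('red',len(xs),onz(m,(xs.mean(),ys.mean()),.04))
# bore: within hub hull, non-top pixels
hl=np.zeros_like(k);cv2.fillPoly(hl,[cv2.convexHull(c)],1);hl=cv2.erode(hl,np.ones((7,7)))
b=((hl>0)&(k==0)&~kr).astype(np.uint8);b=cv2.morphologyEx(b,cv2.MORPH_OPEN,np.ones((3,3),np.uint8))
for q in cv2.findContours(b,0,1)[0]:
    if cv2.contourArea(q)>30:
        p=np.array([onz(m,t,.04)[:2] for t in q[:,0]],np.float32)*1000;print('bore',cv2.contourArea(q),cv2.minAreaRect(p))
E
python3 hub.py
```

```text
[ 0.43318754 -0.33769248  0.13046103] [-1.79960967e+02 -8.98222499e-02 -1.70205056e+02] [-0.73  0.37  1.61 -0.    1.16 -2.47]
322 199
(307, 196, 45, 32) 474.0
hub rect ((442.8158874511719, -330.5635986328125), (26.06169319152832, 35.57699966430664), 9.844082832336426)
red 65 [ 0.41475725 -0.3403016   0.04      ]
bore 59.5 ((447.5437927246094, -331.7669677734375), (6.174727439880371, 11.177668571472168), 16.528902053833008)
```

Run:
```python
from h import *
for f in('lever','lev2'):
    m=np.load(f'pics/{f}.npy',allow_pickle=True).item();im=cv2.imread(f'pics/{f}.png');hsv=cv2.cvtColor(im,cv2.COLOR_BGR2HSV)
    a=np.radians(9.9);e=np.array([np.cos(a),np.sin(a)]);p=np.array([-e[1],e[0]]);c=np.array([.434,-.337])
    def s(q): 
        u,v=np.rint(proj(m,[*q,.04])[0]).astype(int);return int(hsv[v,u,1])
    for y in(-.019,.019): 
        x=np.arange(-.032,.0325,.001);print(f,'y',y,[(round(t*1e3),s(c+e*t+p*y)) for t in x if abs(abs(t)-.023)<.006])
    for xx in(.017,-.017):print(f,'x',xx,[(round(t*1e3),s(c+e*xx+p*t)) for t in np.arange(-.032,.0325,.001) if abs(abs(t)-.023)<.006])
```

```text
lever y -0.019 [(-29, 118), (-28, 117), (-27, 118), (-26, 120), (-25, 124), (-24, 120), (-23, 15), (-22, 21), (-21, 24), (-20, 25), (-19, 20), (-18, 20), (17, 24), (18, 27), (19, 27), (20, 27), (21, 22), (22, 22), (23, 82), (24, 119), (25, 119), (26, 122), (27, 120), (28, 122)]
lever y 0.019 [(-29, 130), (-28, 126), (-27, 130), (-26, 130), (-25, 124), (-24, 128), (-23, 12), (-22, 17), (-21, 22), (-20, 26), (-19, 24), (-18, 21), (17, 25), (18, 23), (19, 23), (20, 23), (21, 25), (22, 17), (23, 28), (24, 144), (25, 132), (26, 128), (27, 128), (28, 129)]
lever x 0.017 [(-29, 124), (-28, 127), (-27, 122), (-26, 124), (-25, 125), (-24, 135), (-23, 67), (-22, 18), (-21, 22), (-20, 25), (-19, 24), (-18, 25), (17, 27), (18, 26), (19, 25), (20, 29), (21, 26), (22, 11), (23, 92), (24, 133), (25, 133), (26, 130), (27, 131), (28, 131)]
lever x -0.017 [(-29, 120), (-28, 122), (-27, 119), (-26, 120), (-25, 125), (-24, 141), (-23, 57), (-22, 17), (-21, 21), (-20, 26), (-19, 23), (-18, 23), (17, 19), (18, 23), (19, 26), (20, 25), (21, 22), (22, 18), (23, 36), (24, 115), (25, 130), (26, 132), (27, 128
[... 410 characters left out ...]
-19, 26), (-18, 27), (17, 26), (18, 25), (19, 28), (20, 26), (21, 23), (22, 19), (23, 27), (24, 141), (25, 133), (26, 130), (27, 128), (28, 129)]
lev2 x 0.017 [(-29, 120), (-28, 120), (-27, 119), (-26, 117), (-25, 116), (-24, 118), (-23, 68), (-22, 23), (-21, 25), (-20, 38), (-19, 34), (-18, 37), (17, 29), (18, 24), (19, 26), (20, 31), (21, 26), (22, 20), (23, 47), (24, 135), (25, 125), (26, 129), (27, 126), (28, 129)]
lev2 x -0.017 [(-29, 126), (-28, 118), (-27, 117), (-26, 121), (-25, 116), (-24, 128), (-23, 56), (-22, 24), (-21, 37), (-20, 29), (-19, 34), (-18, 39), (17, 23), (18, 23), (19, 25), (20, 23), (21, 22), (22, 14), (23, 60), (24, 132), (25, 128), (26, 126), (27, 129), (28, 127)]
```

>>> play_rows(
  commands=[
    [-0.0009,0.0006,0.03,0,0,0,-1],
    [0,0,0.03,0,0,0,-1],
    [0,0,0.03,0,0,0,-1],
    [0,0,0.02,0,0,0,-1],
    [0,0,0.01,0,0,0,-1],
    [0,0,0.0055,0,0,0,-1],
    [0,0,0,0,0,0,-1],
    [0,0,0,0,0,0,1],
    [0,0,0,0,0,0,1],
    [0,0,0,0,0,0,1],
    [0,0,0,0,0,0,1],
    [0,0,0,0,0,0,1],
    [0,0,0,0,0,0,1],
    [0,0,0,0,0,0,1],
    [0,0,0,0,0,0,1],
    [0,0,0,0,0,0,1],
    [0,0,0,0,0,0,1],
  ],
  force=55,
)

```text
time_s: 15.88
ee_pos: [0.434, -0.3363, 0.0035]
eef_rot: [3.141, -0.003, -2.967]
force: [-1.0, 0.3, 1.5]
grip_width: 0.0458
grip_force: 55.0
```

```bash
cat > tgt.py <<'E'
from h import *
S=np.array([.7028,.020,.1074]);psi=np.radians(3.4)
def tgt(h,th=1.):
    r=Rsh(psi,np.radians(th));return S+r.apply([0,0,h+.0035]),rpy(r*FL)
E
python3 - <<'E'
from tgt import *
p,e=tgt(.08);print(p);P,Q,o=tool()
print('shift after lift .18',Q.inv().apply(p-(P+[0,0,.18])));print((Q.inv()*R.from_euler('xyz',e)).as_rotvec(degrees=True))
E
```

```text
[0.66366812 0.01767514 0.18112612]
shift after lift .18 [-0.28769526  0.30865794  0.00188806]
[  1.90558249 -28.11421174   5.48948931]
```

>>> play_rows(
  commands=[
    [0,0,-0.015,0,0,0,1],
    [0,0,-0.03,0,0,0,1],
    [0,0,-0.035,0,0,0,1],
    [0,0,-0.035,0,0,0,1],
    [0,0,-0.035,0,0,0,1],
    [0,0,-0.03,0,0,0,1],
    [0,0,0,0,0,0,1],
  ],
)

```text
time_s: 16.47
ee_pos: [0.436, -0.3376, 0.1893]
eef_rot: [-3.136, 0.002, -2.967]
force: [0.8, -0.9, -3.1]
grip_width: 0.0456
grip_force: 55.0
```

>>> play_rows(
  commands=[
    [-0.0144,0.0155,0,0,0,0,1],
    [-0.0206,0.022,0,0,0,0,1],
    [-0.0206,0.022,0,0,0,0,1],
    [-0.0206,0.022,0,0,0,0,1],
    [-0.0206,0.022,0,0,0,0,1],
    [-0.0206,0.022,0,0,0,0,1],
    [-0.0206,0.022,0,0,0,0,1],
    [-0.0206,0.022,0,0,0,0,1],
    [-0.0206,0.022,0,0,0,0,1],
    [-0.0206,0.022,0,0,0,0,1],
    [-0.0206,0.022,0,0,0,0,1],
    [-0.0206,0.022,0,0,0,0,1],
    [-0.0206,0.022,0,0,0,0,1],
    [-0.0206,0.022,0,0,0,0,1],
    [-0.0055,0.007,0,0,0,0,1],
    [0,0,0,0,0,0,1],
  ],
)

```text
time_s: 17.8
ee_pos: [0.6643, 0.0197, 0.1806]
eef_rot: [3.14, -0.006, -2.964]
force: [-0.3, -0.2, -4.5]
grip_width: 0.0456
grip_force: 55.0
```

>>> play_rows(
  commands=[
    [0,0,0,0.32,-4.7,0.92,1],
    [0,0,0,0.32,-4.7,0.92,1],
    [0,0,0,0.32,-4.7,0.92,1],
    [0,0,0,0.32,-4.7,0.92,1],
    [0,0,0,0.32,-4.7,0.92,1],
    [0,0,0,0.32,-4.7,0.92,1],
    [0,0,0,0,0,0,1],
    [0,0,0,0,0,0,1],
    [0,0,0,0,0,0,1],
  ],
)

```text
time_s: 18.55
ee_pos: [0.6642, 0.0169, 0.183]
eef_rot: [-3.132, 0.488, -3.063]
force: [-0.4, -0.1, -2.8]
grip_width: 0.0459
grip_force: 55.0
```

Run:
```python
from tgt import *
print(tool()[0],tool()[2]['grip_width'],tool()[2]['force'],tool()[2]['moment'])
go(*tgt(.08)); go(*tgt(.05))
```

```text
[0.66421033 0.01685014 0.18299057] 0.04588062536756668 [-0.44206435 -0.09922438 -2.77040713] [-0.01307022  0.49855027  0.01161466]
shift mm [1.3 0.9 1.4] turn [-0.03 -0.05 -0.03] n 1 per row [0.0013 0.0009 0.0014] [-0.03 -0.05 -0.03]
shift mm [ 1.3  0.9 31.4] turn [-0.03 -0.05 -0.03] n 1 per row [0.0013 0.0009 0.0314] [-0.03 -0.05 -0.03]
```

Run:
```python
from tgt import *
P,Q,o=tool();m,im=snap('wrist','held');hsv=cv2.cvtColor(im,cv2.COLOR_BGR2HSV)
def tl(p): return P+Q.apply(p)
print('exp red',proj(m,tl([.0195,0,-.0365])),'exp knob top',proj(m,tl([.1,0,-.0285])))
k=((hsv[...,0]<9)|(hsv[...,0]>171))&(hsv[...,1]>140)&(hsv[...,2]>70)
for c in cv2.findContours(k.astype(np.uint8),0,2)[0]:
    x,y,w,h=cv2.boundingRect(c)
    if cv2.contourArea(c)>20: print('red',x+w/2,y+h/2,w,h)
kb=(hsv[...,2]<45).astype(np.uint8)
for c in cv2.findContours(kb[:130],0,2)[0]:
    if cv2.contourArea(c)>300: print('dark',cv2.contourArea(c),cv2.boundingRect(c),cv2.minEnclosingCircle(c))
# hub top edge facing robot (x=+.023 tool) along column, and arm edges near row 120
g=hsv[...,1]
print('exp hub edge row',proj(m,tl([.023,-.018,-.0365])),proj(m,tl([.023,.018,-.0365])))
u1,u2=[int(round(proj(m,tl([.023,s,-.0365]))[0,0])) for s in(-.018,.018)]
v0=int(proj(m,tl([.023,0,-.0365]))[0,1]); print(hsv[v0-14:v0+10,u1,2].tolist(),hsv[v0-14:v0+10,u2,2].tolist(),v0-14)
```

```text
exp red [[321.92994455 233.22819577]] exp knob top [[322.05648589  35.00625202]]
red 322.0 232.5 18 13
red 207.0 195.5 40 39
red 603.5 181.5 73 77
exp hub edge row [[280.09280516 225.56200525]] [[363.7789987  225.62618972]]
[83, 82, 82, 81, 77, 83, 82, 82, 79, 81, 83, 80, 83, 81, 86, 102, 100, 97, 96, 102, 99, 99, 99, 99] [82, 77, 81, 80, 78, 82, 83, 83, 83, 81, 79, 83, 81, 81, 89, 105, 102, 99, 99, 101, 101, 102, 102, 100] 211
```

The lever sits in the hand as modelled, within 1 px. I'll approach the shaft.

>>> play_rows(
  commands=[
    [0.001,0.0008,0.01,0,0,0,1],
    [0,0,0.01,0,0,0,1],
    [0,0,0.01,0,0,0,1],
    [0,0,0,0,0,0,1],
    [0,0,0,0,0,0,1],
  ],
)

```text
time_s: 19.02
ee_pos: [0.6773, 0.0191, 0.1546]
eef_rot: [-3.133, 0.488, -3.063]
force: [-0.7, 0.0, -3.0]
grip_width: 0.0461
grip_force: 55.0
```

Run:
```python
from tgt import *
go(*tgt(.03)); print(tool()[2]['force'])
```

```text
shift mm [-0.4 -0.6 20.1] turn [ 0.01 -0.05 -0.03] n 1 per row [-0.0004 -0.0006  0.0201] [ 0.01 -0.05 -0.03]
[-0.69738891  0.007678   -2.95148709]
```

>>> play_rows(
  commands=[
    [-0.0003,-0.0005,0.004,0,0,0,1],
    [0,0,0.004,0,0,0,1],
    [0,0,0.004,0,0,0,1],
    [0,0,0.004,0,0,0,1],
    [0,0,0.003,0,0,0,1],
    [0,0,0,0,0,0,1],
    [0,0,0,0,0,0,1],
  ],
)

```text
time_s: 19.6
ee_pos: [0.6866, 0.0191, 0.1392]
eef_rot: [-3.132, 0.49, -3.063]
force: [-0.2, -0.3, -3.9]
grip_width: 0.0457
grip_force: 55.0
```

Run:
```python
from tgt import *
go(*tgt(.02)); print(tool()[2]['force'],tool()[2]['moment'])
```

```text
shift mm [ 0.6 -0.1 12.2] turn [-0.01  0.06 -0.03] n 1 per row [ 0.0006 -0.0001  0.0122] [-0.01  0.06 -0.03]
[-0.18757438 -0.25305773 -3.89655944] [0.01496452 0.52777673 0.00642854]
```

>>> play_rows(
  commands=[
    [0.0003,0,0.002,0,0,0,1],
    [0,0,0.002,0,0,0,1],
    [0,0,0.002,0,0,0,1],
    [0,0,0.002,0,0,0,1],
    [0,0,0.002,0,0,0,1],
    [0,0,0.002,0,0,0,1],
    [0,0,0,0,0,0,1],
  ],
)

```text
time_s: 20.18
ee_pos: [0.6919, 0.0194, 0.1281]
eef_rot: [-3.132, 0.489, -3.063]
force: [-0.2, -0.8, -3.3]
grip_width: 0.0454
grip_force: 55.0
```

Run:
```python
from tgt import *
go(*tgt(.002)); P,Q,o=tool();print(Q.inv().apply(o['force']),o['moment'])
```

```text
shift mm [ 0.1 -0.  17.9] turn [-0.01  0.04 -0.03] n 1 per row [ 0.0001 -0.      0.0179] [-0.01  0.04 -0.03]
[ 1.81337462 -0.72993058  2.77795333] [-0.00568736  0.56433886 -0.03712562]
```

The bore is now 8 mm onto the full splines with no contact force, so I'll slide it home.

>>> play_rows(
  commands=[
    [0,0,0.004,0,0,0,1],
    [0,0,0.004,0,0,0,1],
    [0,0,0.004,0,0,0,1],
    [0,0,0.003,0,0,0,1],
    [0,0,0.002,0,0,0,1],
    [0,0,0.001,0,0,0,1],
    [0,0,0,0,0,0,1],
  ],
)

```text
time_s: 20.77
ee_pos: [0.6991, 0.0199, 0.116]
eef_rot: [-3.132, 0.489, -3.062]
force: [-55.1, -2.0, 42.7]
grip_width: 0.0458
grip_force: 55.0
```

Run:
```python
from tgt import *
go(*tgt(0)); P,Q,o=tool();print(Q.inv().apply(o['force']),o['moment'])
```

```text
shift mm [ 0.8 -0.1  5.8] turn [-0.    0.01  0.01] n 1 per row [ 0.0008 -0.0001  0.0058] [-0.    0.01  0.01]
[ 28.61283107   1.73315863 -63.56040444] [-0.38817821  5.35512556 -0.04213739]
```

>>> play_rows(
  commands=[
    [0,0,-0.0025,0,0,0,1],
    [0,0,0,0,0,0,1],
    [0,0,0,0,0,0,1],
  ],
)

```text
time_s: 21.02
ee_pos: [0.6994, 0.0198, 0.1162]
eef_rot: [-3.132, 0.491, -3.063]
force: [-15.7, 0.9, 14.1]
grip_width: 0.0459
grip_force: 55.0
```

```bash
cat > chk.py <<'E'
from tgt import *
import sys
go(*tgt(0)); P,Q,o=tool();print('F tool',Q.inv().apply(o['force']),o['moment'])
m,im=snap('wrist',sys.argv[1]);hsv=cv2.cvtColor(im,cv2.COLOR_BGR2HSV)
def tl(p): return P+Q.apply(p)
k=((hsv[...,0]<9)|(hsv[...,0]>171))&(hsv[...,1]>110)&(hsv[...,2]>50)
for c in cv2.findContours(k.astype(np.uint8),0,2)[0]:
    if cv2.contourArea(c)>10 and 250<cv2.boundingRect(c)[0]<390: print('red',cv2.boundingRect(c),cv2.contourArea(c))
for h in(0,.003,.006,.009): print(h,'spline strip rows',[proj(m,tl([x,0,.0035+h-.038]))[0].round(1).tolist() for x in(.0026,.0104)])
print('mark',proj(m,tl([.0195,0,-.0365])))
for h,s in((0,''),(.006,'')):
    S2=S  # where the world-estimated tip projects
    r=Rsh(psi,np.radians(1));print('world tip strip',[proj(m,S+r.apply([-x,0,.038]))[0].round(1).tolist() for x in(.0026,.0104)]);break
E
python3 chk.py c1
```

```text
shift mm [1.1 0.  5.9] turn [-0.02  0.13 -0.02] n 1 per row [0.0011 0.     0.0059] [-0.02  0.13 -0.02]
F tool [  7.09115751   1.91314347 -19.79061497] [-0.1581067   1.76856428 -0.06921136]
red (318, 245, 9, 18) 111.0
red (313, 226, 19, 14) 234.0
0 spline strip rows [[321.9, 266.8], [321.9, 250.8]]
0.003 spline strip rows [[321.9, 263.9], [321.9, 248.1]]
0.006 spline strip rows [[321.9, 261.0], [321.9, 245.5]]
0.009 spline strip rows [[321.9, 258.2], [321.9, 242.9]]
mark [[321.88350099 233.23806157]]
world tip strip [[321.9, 259.0], [321.9, 243.5]]
```

>>> play_rows(
  commands=[
    [0,0,-0.002,0,0,0,1],
    [0,0,-0.002,0,0,0,1],
    [0,0,0,0,0,0,1],
  ],
)

```text
time_s: 21.32
ee_pos: [0.6974, 0.0197, 0.1184]
eef_rot: [-3.132, 0.49, -3.063]
force: [-0.0, 0.3, -3.2]
grip_width: 0.0457
grip_force: 55.0
```

```bash
python3 chk.py c2
```

```text
shift mm [ 0.4 -0.   8.8] turn [-0.01  0.08 -0.03] n 1 per row [ 0.0004 -0.      0.0088] [-0.01  0.08 -0.03]
F tool [1.50628632 0.35312024 2.82507221] [ 0.04347633  0.5093813  -0.01667853]
red (318, 244, 8, 17) 104.0
red (313, 226, 19, 14) 226.5
0 spline strip rows [[321.9, 266.8], [321.9, 250.8]]
0.003 spline strip rows [[321.9, 263.8], [321.9, 248.1]]
0.006 spline strip rows [[321.9, 261.0], [321.9, 245.4]]
0.009 spline strip rows [[321.9, 258.2], [321.9, 242.9]]
mark [[321.90394966 233.20703526]]
world tip strip [[321.8, 257.7], [321.8, 242.4]]
```

>>> play_rows(
  commands=[
    [0.001,0,0.001,0,0,0,1],
    [0,0,0.001,0,0,0,1],
    [0,0,0.001,0,0,0,1],
    [0,0,0.001,0,0,0,1],
    [0,0,0,0,0,0,1],
  ],
)

```text
time_s: 21.78
ee_pos: [0.6977, 0.0198, 0.1153]
eef_rot: [-3.132, 0.489, -3.063]
force: [-21.9, -1.3, 13.8]
grip_width: 0.0453
grip_force: 55.0
```

```bash
python3 chk.py c3 | head -4
```

```text
shift mm [-0.8 -0.1  5.9] turn [-0.    0.01 -0.02] n 1 per row [-0.0008 -0.0001  0.0059] [-0.    0.01 -0.02]
F tool [ 12.86108881   0.22601659 -22.49358282] [-0.21103552  2.43798688 -0.11489844]
red (318, 249, 8, 17) 105.0
red (313, 226, 19, 13) 216.0
```

The stop comes at the same depth despite a 1.9 mm sideways change, so it acts like a flat surface. I'll check the panel height by triangulating across the cameras.

Run:
```python
from tgt import *
n=Rsh(psi).apply([0,0,1])
M={k:ctrl.camera_model(k) for k in('scene','top')};M['scene0']=M.pop('scene');M['top0']=M.pop('top')
for k in('shaft','shaft3'): M[k]=np.load(f'pics/{k}.npy',allow_pickle=True).item()
for col,off in(('red',-.092),('green',.092)):
    X0=S-.004*n+Rsh(psi).apply([0,off,0]); rs=[]
    for k,m in M.items():
        hsv=cv2.cvtColor(cv2.imread(f'pics/{k}.png'),cv2.COLOR_BGR2HSV);u,v=proj(m,X0)[0].astype(int);w=9 if k.endswith('0') else 30
        if not(w<u<640-w and w<v<400-w): continue
        H=hsv[v-w:v+w,u-w:u+w].astype(int);q=(((H[...,0]<9)|(H[...,0]>171)) if col=='red' else ((H[...,0]>40)&(H[...,0]<95)))&(H[...,1]>90)
        ys,xs=np.nonzero(q);uv=(xs.mean()+u-w,ys.mean()+v-w);rs.append((k,*ray(m,uv)));print(col,k,len(xs),np.round(uv,1),'exp',proj(m,X0)[0].round(1))
    for sel in(['scene0','shaft'],['scene0','shaft','shaft3'],['top0','scene0']):
        A=np.zeros((3,3));b=np.zeros(3)
        for k,c,d in rs:
            if k in sel: Pm=np.eye(3)-np.outer(d,d);A+=Pm;b+=Pm@c
        X=np.linalg.solve(A,b);print(sel,X.round(4),'off along n mm',((X-X0)@n*1e3).round(1),'downhill',(-(X-X0)@Rsh(psi).apply([1,0,0])*1e3).round(1))
```

```text
red scene0 70 [346.1 247.2] exp [346.2 247.2]
red top0 63 [316.2 150.8] exp [316.5 151. ]
red shaft 667 [236.8 167. ] exp [237.1 167.2]
red shaft3 1379 [196.5 204.3] exp [197.  204.6]
['scene0', 'shaft'] [ 0.71   -0.072   0.1037] off along n mm -0.1 downhill 0.1
['scene0', 'shaft', 'shaft3'] [ 0.71   -0.072   0.1037] off along n mm -0.0 downhill 0.2
['top0', 'scene0'] [ 0.7107 -0.0713  0.1045] off along n mm 0.2 downhill -0.8
green scene0 34 [402.1 231.9] exp [402.  230.8]
green top0 39 [264.9 153.9] exp [265.1 154.4]
green shaft 179 [410.9 163.5] exp [413.1 164.9]
green shaft3 476 [443.  204.9] exp [444.9 205. ]
['scene0', 'shaft'] [0.7008 0.1116 0.0999] off along n mm -4.2 downhill 0.5
['scene0', 'shaft', 'shaft3'] [0.7011 0.1115 0.1007] off along n mm -3.6 downhill -0.2
['top0', 'scene0'] [0.7017 0.1125 0.1014] off along n mm -3.3 downhill -1.1
```

>>> play_rows(
  commands=[
    [-0.0008,0,0,0,0,1.5,1],
    [0,0,0,0,0,1.5,1],
    [0,0,0,0,0,0,1],
  ],
)

```text
time_s: 22.08
ee_pos: [0.6991, 0.0197, 0.1161]
eef_rot: [3.122, 0.49, -3.124]
force: [-13.7, -0.1, 10.1]
grip_width: 0.0454
grip_force: 55.0
```

```bash
python3 -c "
from tgt import *
go(*tgt(0));P,Q,o=tool();print(Q.inv().apply(o['force']),Q.inv().apply(o['moment']))"
```

```text
shift mm [0.8 0.  5.9] turn [-0.02  0.12 -3.1 ] n 1 per row [0.0008 0.     0.0059] [-0.02  0.12 -3.1 ]
[  7.36877475   0.44007156 -15.33503567] [0.17153041 1.64140274 0.01884845]
```

>>> play_rows(
  commands=[
    [0,0,0,0,0,-3,1],
    [0,0,0,0,0,-3,1],
    [0,0,0,0,0,0,1],
  ],
)

```text
time_s: 22.33
ee_pos: [0.6993, 0.02, 0.1162]
eef_rot: [-3.103, 0.49, -3.0]
force: [-9.3, -0.5, 8.4]
grip_width: 0.046
grip_force: 55.0
```

```bash
python3 -c "
from tgt import *
go(*tgt(0));P,Q,o=tool();print(Q.inv().apply(o['force']),Q.inv().apply(o['moment']))"
```

```text
shift mm [ 1.1 -0.1  5.9] turn [-0.01  0.15  3.17] n 1 per row [ 0.0011 -0.0001  0.0059] [-0.01  0.15  3.17]
[  4.22683036   0.36074357 -11.76784622] [-0.118859    1.24085291 -0.06628175]
```

The stop is rigid, and turning is free within the play. I'll release the lever and use the open fingertips to probe the panel lightly, which calibrates the true height.

>>> play_rows(
  commands=[
    [0,0,-0.001,0,0,3.1,1],
    [0,0,0,0,0,0,1],
    [0,0,0,0,0,0,-1],
    [0,0,0,0,0,0,-1],
    [0,0,0,0,0,0,-1],
    [0,0,0,0,0,0,-1],
    [0,0,0,0,0,0,-1],
    [0,0,0,0,0,0,-1],
    [0,0,0,0,0,0,-1],
    [0,0,0,0,0,0,-1],
  ],
)

```text
time_s: 23.17
ee_pos: [0.6986, 0.0198, 0.1158]
eef_rot: [-3.133, 0.49, -3.065]
force: [-0.2, -0.2, -0.8]
grip_width: 0.093
grip_force: 0.0
```

```bash
python3 chk.py c5
```

```text
shift mm [ 0.3 -0.   5.9] turn [-0.01  0.08 -0.12] n 1 per row [ 0.0003 -0.      0.0059] [-0.01  0.08 -0.12]
F tool [ 0.56222466 -0.19304141  0.55445847] [0.01544365 0.17399709 0.01256806]
red (318, 247, 9, 18) 108.5
red (313, 226, 19, 14) 228.0
0 spline strip rows [[321.9, 266.8], [321.9, 250.8]]
0.003 spline strip rows [[321.9, 263.8], [321.9, 248.1]]
0.006 spline strip rows [[321.9, 261.0], [321.9, 245.4]]
0.009 spline strip rows [[321.9, 258.2], [321.9, 242.9]]
mark [[321.922077   233.21885497]]
world tip strip [[321.8, 260.7], [321.8, 245.2]]
```

>>> play_rows(
  commands=[
    [0,0,0.01,0,0,0,-1],
    [0,0,0.01,0,0,0,-1],
    [0,0,0.002,0,0,0,-1],
    [0,0,0,0,0,0,-1],
  ],
)

```text
time_s: 23.55
ee_pos: [0.7087, 0.0204, 0.0946]
eef_rot: [-3.134, 0.488, -3.065]
force: [-0.6, -0.3, -0.2]
grip_width: 0.0942
grip_force: 0.0
```

>>> play_rows(
  commands=[
    [0,0,0.0015,0,0,0,-1],
    [0,0,0.0015,0,0,0,-1],
    [0,0,0,0,0,0,-1],
  ],
)

```text
time_s: 23.8
ee_pos: [0.7104, 0.0205, 0.0939]
eef_rot: [-3.133, 0.49, -3.065]
force: [-0.1, 0.4, 0.6]
grip_width: 0.0938
grip_force: 0.0
```

```bash
python3 -c "
from tgt import *
go(*tgt(0));P,Q,o=tool();print(Q.inv().apply(o['force']),Q.inv().apply(o['moment']))"
```

```text
shift mm [  0.4  -0.  -19. ] turn [-0.01  0.09 -0.13] n 1 per row [ 0.0004 -0.     -0.019 ] [-0.01  0.09 -0.13]
[-0.18115418  0.38659546 -0.56115229] [0.00615956 0.25767191 0.05345937]
```

>>> play_rows(
  commands=[
    [0,0,0.001,0,0,0,-1],
    [0,0,0.001,0,0,0,-1],
    [0,0,0,0,0,0,-1],
  ],
)

```text
time_s: 24.05
ee_pos: [0.7108, 0.0205, 0.0938]
eef_rot: [-3.133, 0.49, -3.065]
force: [-24.7, -0.6, 21.5]
grip_width: 0.0941
grip_force: 15.4
```

>>> play_rows(
  commands=[
    [0,0,0.001,0,0,0,-1],
    [0,0,0.001,0,0,0,-1],
    [0,0,0,0,0,0,-1],
  ],
)

```text
time_s: 24.3
ee_pos: [0.711, 0.0205, 0.0936]
eef_rot: [-3.133, 0.489, -3.065]
force: [-50.8, -2.5, 44.3]
grip_width: 0.0937
grip_force: 31.5
```

```bash
python3 -c "
from tgt import *
go(*tgt(0));P,Q,o=tool();print(Q.inv().apply(o['force']),Q.inv().apply(o['moment']))"
```

```text
shift mm [  0.8  -0.  -19.6] turn [-0.    0.03 -0.11] n 1 per row [ 0.0008 -0.     -0.0196] [-0.    0.03 -0.11]
[ 24.10732691   0.88075665 -63.03640047] [0.20264717 4.9995657  0.12252796]
```

The panel contact is 21.9 mm below where the hub stopped. That matches the collar's 22 mm, so the lever is fully home and only my height estimate was off. I'll retract.

>>> play_rows(
  commands=[
    [0,0,-0.004,0,0,0,-1],
    [0,0,-0.01,0,0,0,-1],
    [0,0,-0.025,0,0,0,-1],
    [0,0,-0.03,0,0,0,-1],
    [0,0,-0.035,0,0,0,-1],
    [0,0,-0.035,0,0,0,-1],
    [0,0,-0.03,0,0,0,-1],
    [0,0,0,0,0,0,-1],
    [0,0,0,0,0,0,-1],
  ],
)

```text
time_s: 25.05
ee_pos: [0.6329, 0.0158, 0.2414]
eef_rot: [-3.133, 0.494, -3.065]
force: [0.9, -0.9, -1.0]
grip_width: 0.094
grip_force: 0.0
```

Run:
```python
from tgt import *
P,Q,o=tool();print(P,o['force'],o['time_s']);m,im=snap('wrist','fin');hsv=cv2.cvtColor(im,cv2.COLOR_BGR2HSV)
k=((hsv[...,0]<9)|(hsv[...,0]>171))&(hsv[...,1]>110)&(hsv[...,2]>50)
for c in cv2.findContours(k.astype(np.uint8),0,2)[0]:
    if cv2.contourArea(c)>10: print('red',cv2.boundingRect(c))
r=Rsh(psi,np.radians(1));
for h in(.006,.012): print(h,'mark',proj(m,S+r.apply([-.0195,0,.04+h])).round(1),'tip strip',[proj(m,S+r.apply([-x,0,.038+.006]))[0].round(1) for x in(.0044,.0125)])
# link check in top view: brass pixel shift near block
mt,it=snap('top','fint');a=np.radians(-16);Rz=np.array([[np.cos(a),-np.sin(a)],[np.sin(a),np.cos(a)]])
h2=cv2.cvtColor(it,cv2.COLOR_BGR2HSV)
for q in([.098,.036],[.05,.036],[0,0],[-.05,-.036],[-.098,-.036]):
    u,v=proj(mt,[*(np.array([.493,.276])+Rz@q),.056])[0].round().astype(int);print(q,u,v,h2[v,u])
```

```text
[0.63292054 0.01583238 0.24139948] [ 0.86072445 -0.93899447 -1.04533787] 25.05
red (320, 177, 5, 10)
red (318, 165, 9, 8)
red (211, 162, 32, 31)
red (535, 136, 70, 66)
red (604, 4, 36, 41)
0.006 mark [[322.1 168.8]] tip strip [array([322.1, 186.1]), array([322.1, 176.6])]
0.012 mark [[322.1 170.2]] tip strip [array([322.1, 186.1]), array([322.1, 176.6])]
[0.098, 0.036] 219 185 [ 18 146 173]
[0.05, 0.036] 215 198 [ 20 200 172]
[0, 0] 221 214 [16 98 57]
[-0.05, -0.036] 226 230 [ 21 200 171]
[-0.098, -0.036] 222 243 [ 19 148 181]
```

The lever stayed home with its mark at (322.5,169), predicted (322.1,168.8), and the link is in place. I'm handing in.

```bash
python3 -c "
from station import ctrl
print(ctrl.hand_in())"
```

```text
the job is handed in; nothing more can be done
None
```

The job is handed in at about 25 s: the crank lever is home against the collar and the brass link lies level in both posts, both let go and at rest; I did not check the other bench parts for movement, and no verdict came back.

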